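# Change the breakfast tray over to dinner

### The arm

A 6-joint arm with a two-finger parallel gripper is mounted at the origin on a cart in front of the work surface, level with it; the furniture and walls round the work are solid. World frame = base frame: x ahead of the robot, y to its left, z up, the work surface at z = 0. Lengths are in m, angles in rad, forces in N, time in s.
With the tool pointing down it reaches from about 0.25 to 0.775 m from the base axis. Payload 4 kg.
Tool frame: the origin (TCP) lies at the centre of the arm's flange, where the gripper is bolted on; the fingertips stand 199 mm ahead of it and the grasp point (between the pads) lies 180 mm ahead of it (robot.tcp_to_tips is the z of the fingertips in the tool frame, in m); z points along the fingers, y is the line along which they close (so a half turn about z gives the same grasp; the last joint's range is limited). The gripper opens to 94 mm and grips with 3 to 60 N. Pads are 16 mm wide; open, the fingers measure 119 mm over their backs; the gripper's body (75 mm by 177 mm) begins 78 mm behind the grasp point.
Start: joints at [1.01, 0.087, 1.371, -0, 1.684, -0.103], TCP at [0.243, 0.493, 0.405] pointing down, gripper open.
Joint ranges: [-3.1, 3.1], [-0.76, 2.03], [0.27, 2.55], [-1.08, 4.22], [0.17, 2.65], [-2.57, 2.57]. Speed limits (rad/s): [2.79, 2.79, 3.14, 3.14, 3.14, 3.14].

### API

Orientations are given as [roll, pitch, yaw] about the fixed x, y, z axes, in that order (R = Rz(yaw) Ry(pitch) Rx(roll)).
In Python, from bench import robot gives the robot as it stands.
- The arm moves only by the tool play_rows, never from a script. Its arguments are lists of equal length, an entry for each row: "translation": the shift along the tool's x, y, z scaled (see below), a list of three; "twist": the turn, a rotation vector about the tool's x, y, z scaled (see below), a list of three; "gripper": the opening, from -1 (shut) to 1 (fully open). A call has 1 to 8 rows; each row shifts and turns the commanded pose from where the row before left it, along the tool's axes as they then stand; what a row does not reach is not made up. The controller multiplies each number of a shift by 0.04 m and each number of a turn by 0.1 rad. A row lasts 1/10 s, in which the tool goes at most 50 mm and 8.59 degrees, less where a joint would pass 70% of its speed; a pose out of reach is approached as far as the arm can. A call with a number of a shift or a turn outside -1 to 1 is refused whole. A call with a gripper value outside its range is refused whole. The fingers move at their own pace and stop on an object; the grip force is fixed at half the most. Time passes only in rows, so rows that do not move let the fingers close. It gives the time, the measured TCP pose, the force, the opening and the grip force at its end, in the units of the state.
- robot.get_obs(): the state, without advancing time (a new reading comes with each control period).
- robot.snapshot(name): name is "scene" or "side" or "wrist"; returns the picture (384x512x3 uint8, red, green, blue); there is no depth.
- robot.camera_model(name): a dict with "camera_matrix" (3x3 intrinsics, pixels), "k1" (the pictures are not rectified: a ray, as slopes to the right and down, at radius r is drawn at 1 + k1 r^2 times it, then the intrinsics apply), "rvec" (rotation vector, rad) and "tvec" (3), from world to camera coordinates, as OpenCV has them. Camera axes: x right, y down, z forward; pixel columns grow to the right and rows downward; lengths in m; the calibration is good to about 2 mm. A picture is of the moment at which its call begins: read the wrist's pose just before it. camera_model takes no time and is no camera call; for the wrist camera it gives the pose at the moment of the call.
- robot.close_job(): hands the job in; it is judged then, once.
Trained networks look in the newest picture that a camera, given by its name, has taken for a name from the list of things; names that differ only in an ending like _2 or _b are one class to them, and where a whole thing is asked for, a point or a joint stands for the part that bears it (a point fixed in the world has none). Each returns a list of dicts, best first, with "score" (0 to 1); they miss things now and then, are a little off and sometimes report something else, mostly with a low value. They report only what shows in the picture. A call takes as long as a camera call. They do not tell look-alikes from the thing itself.
- robot.recognise(name, camera): "centre" ([x, y, z] in m, in world coordinates, good to about 4 mm: the middle of the surface that is visible of it).
- robot.spot_point(name, camera): "centre" ([x, y, z] in m, in world coordinates, good to about 4 mm: a listed point, or the origin of a listed thing).
The state is a dict: "time": time; "joint_positions": joint angles; "qvel": joint speeds; "joint_torque": joint torques, N m; "tool_pos": TCP position; "ee_rot": TCP orientation; "wrist_force": force on the tool from outside, world axes, zero at the start; "wrist_torque": the same for the moment, N m; "width": finger opening in m; "finger_force": force on a finger pad.
Only numpy, scipy, OpenCV 4.12 (cv2) and the standard library are available. Lean on these libraries where they do the work, as an engineer would, in place of code of your own. Each camera call takes 0.05 s, during which the arm holds its last target. There are 200 camera calls.

### The job

Breakfast is over, so make the two pairs change places: the pepper mill and the salt shaker go out onto the serving tray, and the wide jar and the slim spice jar are put away in the bins of the wire caddy. Each goes into the place that fits it, the mill in the large coaster, the salt in the small one, the wide jar in the wide bin and the spice jar in the narrow bin, gently set down, standing upright on the floor of its place. The free patch of desk between tray and caddy can serve as a stopover; do not tip anything over, and leave the teaspoon where it lies.

Things in the scene. Friction and masses are not known exactly. Their poses are not given: they have to be found in the camera images.
- pepper_mill: dark brown turned wooden pepper mill, tallest of the four, 170 mm, with a small metal knob on top. Foot 58 mm across, waisted above; round head 49 mm across from 123 to 159 mm above the foot: grasp it there from above, about 140 mm up (the head does not turn). Origin: centre of its underside, z up. About 0.18 kg. Starts standing in the wide bin.
- salt_shaker: clear glass salt shaker with a pale grey pierced cap, the smallest, 90 mm tall; round body 44 mm across up to 74 mm, cap 34 mm across. Grasp the body from above at about 58 mm up. Origin: centre of its underside, z up. About 0.1 kg. Starts standing in the narrow bin.
- spread_jar: the wide jar: glass jar of nut spread with a red screw lid, 100 mm tall; body 60 mm across, lid 65 mm across from 88 to 99 mm. Grasp from above at about 82 mm up (65 mm wide there, over the lid). Origin: centre of its underside, z up. About 0.44 kg. Starts standing in the large coaster.
- spice_jar: slim clear glass spice jar with a dark brown screw cap, 105 mm tall; body 42 mm across, cap 44 mm across from 85 to 105 mm. Grasp from above at about 82 mm up. Origin: centre of its underside, z up. About 0.11 kg. Starts standing in the small coaster.
- serving_tray: wooden serving tray, fixed, 140 mm deep x 256 mm wide, rim 17 mm high, dark wire handles 40 mm high at both ends; its long side (y axis) runs left to right within 9 degrees. Carries the two coasters, either way round, centres about 110 mm apart, on its floor 8 mm above the desk. Origin: centre of its underside.
- large_coaster: large round cork coaster with a raised rim, fixed on the tray: the mill's place. Outside 98 mm across at the rim, recess 82 mm across at its floor and a little wider above; rim 14 mm high, floor 5 mm above its underside. Origin: centre of its underside.
- small_coaster: small round cork coaster with a raised rim, fixed on the tray: the salt shaker's place. Outside 71 mm across at the rim, recess 55 mm across at its floor and a little wider above (mill and wide jar do not fit in); rim 14 mm high, floor 5 mm above its underside. Origin: centre of its underside.
- wide_bin: larger of two square pale wooden bins, fixed in the wire caddy: the wide jar's place. Inside 84 x 84 mm, walls 4 mm thick, 44 mm high (rim 56 mm above the desk), floor 4 mm above its underside. Origin: centre of its underside, 12 mm above the desk. Tray and caddy stand left and right, in either order, with 130 mm or more of free desk midway between them for a stopover.
- narrow_bin: smaller square pale wooden bin, fixed in the same steel wire caddy (120 x 226 mm, rail 39 mm and end handles 67 mm high, turned up to 9 degrees): the spice jar's place. Inside 62 x 62 mm (the wide jar does not fit in), walls and floor as the wide bin. Origin: centre of its underside. The bins' centres are 110 mm apart, either one left or right.
- teaspoon: steel teaspoon, 138 x 28 x 12 mm, lying near the front edge of the desk before the free patch, roughly left to right. Origin: its middle, underside. Not to be moved.
Mind the look-alikes: they are no part of the job. What is shaped like the pepper_mill but yellow is not meant.

How it is judged:
By the outcome, as a careful person would: the job done as asked, in the order asked, and still so for the second after the job is handed in, with the robot touching nothing.
It also fails if it takes over 112 s, if anything falls off the work surface, if the arm or the gripper's body presses on something with over 40 N, if the wrist force passes 120 N, or if a joint passes its speed limit or range.

## Working session

There is one attempt and no reset: what is moved stays moved. The work goes in short steps, Python scripts to look and compute and a tool call to move; the robot and the scene stay as the last step left them, time stands still between calls to the robot, and variables do not carry over. Pictures are saved under pics/ and viewed, at most 14 in all, crops included, and the job is handed in when it is done.

Besides the shell and the picture viewer there is one more tool, called after "Call:" as name(argument=value, ...), one argument or row to a line, values as JSON. play_rows: Moves the arm, as the interface text tells. Its arguments: {"type":"object","properties":{"translation":{"type":"array","items":{"type":"array","items":{"type":"number","minimum":-1,"maximum":1}}},"twist":{"type":"array","items":{"type":"array","items":{"type":"number","minimum":-1,"maximum":1}}},"gripper":{"type":"array","items":{"type":"number"}}},"required":["translation","twist","gripper"]}

```bash
ls; mkdir -p pics; python3 - <<'E'
from bench import robot
import cv2
o=robot.get_obs();print(o['time'],o['tool_pos'],o['ee_rot'],o['width'],o['wrist_force'])
for c in ['scene','side']:
    cv2.imwrite(f'pics/{c}0.png',robot.snapshot(c)[:,:,::-1])
    for n in ['pepper_mill','salt_shaker','spread_jar','spice_jar','large_coaster','small_coaster','wide_bin','narrow_bin','serving_tray','teaspoon']:
        print(c,n,[(([round(float(v),3) for v in d['centre']]),round(d['score'],2)) for d in robot.spot_point(n,c)])
print(robot.get_obs()['time'])
E
```

```text
pics
0.0 [0.24303338 0.49326285 0.4035261 ] [-3.13945409e+00 -1.90017909e-04  2.68375803e+00] 0.09421144973295083 [0.86007472 0.06476967 0.73616671]
scene pepper_mill [([0.451, 0.284, 0.017], 0.97), ([0.455, 0.621, -0.001], 0.87), ([0.46, -0.186, 0.012], 0.24)]
scene salt_shaker [([0.48, 0.185, 0.018], 0.49)]
scene spread_jar [([0.457, -0.19, 0.01], 0.94), ([0.479, 0.181, 0.02], 0.48)]
scene spice_jar [([0.462, -0.302, 0.011], 0.79), ([0.47, 0.183, 0.011], 0.33)]
scene large_coaster [([0.462, -0.191, 0.008], 0.73)]
scene small_coaster [([0.458, -0.3, 0.01], 0.68)]
scene wide_bin [([0.455, 0.293, 0.012], 0.79)]
scene narrow_bin [([0.474, 0.183, 0.011], 0.55)]
scene serving_tray [([0.467, -0.251, -0.004], 0.81)]
scene teaspoon [([0.392, 0.005, 0.0], 0.7)]
side pepper_mill [([0.457, 0.623, -0.002], 0.96), ([0.454, 0.287, 0.02], 0.8)]
side salt_shaker [([0.454, 0.292, 0.011], 0.61)]
side spread_jar [([0.459, -0.189, 0.014], 0.91)]
side spice_jar [([0.461, -0.305, 0.015], 0.6)]
side large_coaster [([0.459, -0.19, 0.003], 0.46)]
side small_coaster [([0.462, -0.302, 0.009], 0.57)]
side wide_bin [([0.459, 0.293, 0.015], 0.65), ([0.464, -0.252, -0.002], 0.54)]
side narrow_bin [([0.475, 0.185, 0.011], 0.6), ([0.462, -0.25, 0.0], 0.57)]
side serving_tray [([0.464, -0.25, 0.002], 0.68), ([0.459, 0.291, 0.013], 0.43)]
side teaspoon []
1.1
```

View pics/scene0.png

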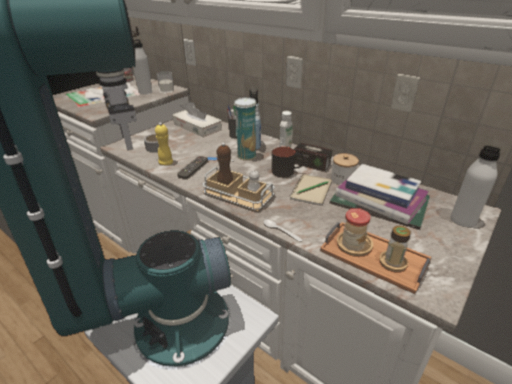

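View pics/side0.png

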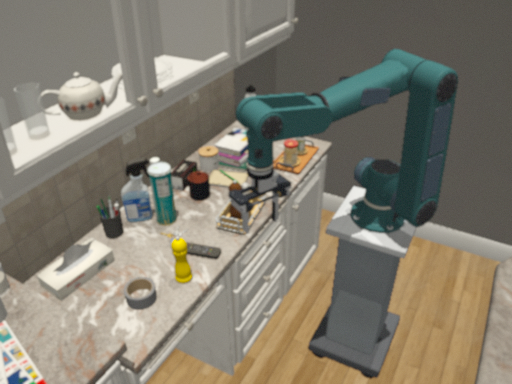

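The picture fits the networks' reports. The caddy is on the left: the brown mill is at scene px (223,165), the salt at (252,188) and the bins below them. The tray is on the right: the red-lidded jar is at (355,230) in the large coaster and the spice jar at (399,245) in the small one. The spoon is at (283,229).

Possible mills are the brown one at scene (223,165) / side (235,190) and the yellow one at scene (163,145) / side (180,258). I choose the brown one in the caddy and will check it close up.

Call:
play_rows(
  translation=[
    [0,0,-0.2],
    [0,0,-0.2],
    [0,0,-0.2],
    [0,0,-0.2],
    [0,0,-0.2],
    [0,0,-0.2],
    [0,0,0],
    [0,0,0],
  ],
  twist=[
    [0,0,0.5],
    [0,0,1],
    [0,0,1],
    [0,0,1],
    [0,0,1],
    [0,0,1],
    [0,0,1],
    [0,0,1],
  ],
  gripper=[1,1,1,1,1,1,1,1],
)

```text
time: 1.9
tool_pos: [0.2431, 0.4934, 0.4532]
ee_rot: [3.141, -0.001, 1.93]
wrist_force: [0.3, 0.5, -0.0]
width: 0.0941
finger_force: 0.0
```

Call:
play_rows(
  translation=[
    [0,0,0],
    [0,0,0],
    [0,0,0],
    [0,0,0],
    [-0.5,0.5,0],
    [-1,0.7,0],
    [-1,0.7,0],
    [-0.5,0.5,0],
  ],
  twist=[
    [0,0,1],
    [0,0,1],
    [0,0,1],
    [0,0,0.63],
    [0,0,0],
    [0,0,0],
    [0,0,0],
    [0,0,0],
  ],
  gripper=[1,1,1,1,1,1,1,1],
)

```text
time: 2.7
tool_pos: [0.3401, 0.3711, 0.453]
ee_rot: [3.141, 0.0, 1.569]
wrist_force: [0.1, -0.1, 0.2]
width: 0.0939
finger_force: 0.0
```

```bash
cat > h.py <<'E'
from bench import robot
import cv2,numpy as np
T=['pepper_mill','salt_shaker','spread_jar','spice_jar','large_coaster','small_coaster','wide_bin','narrow_bin','teaspoon']
def st():
    o=robot.get_obs();print(round(o['time'],2),np.round(o['tool_pos'],4),np.round(o['ee_rot'],3),round(o['width'],4),round(o['finger_force'],1) if np.isscalar(o['finger_force']) else o['finger_force'],np.round(o['wrist_force'],1));return o
def look(c,names,fn=None):
    im=robot.snapshot(c)
    if fn: cv2.imwrite('pics/'+fn,im[:,:,::-1])
    for n in names: print(c,n,[([round(float(v),4) for v in d['centre']],round(d['score'],2)) for d in robot.spot_point(n,c)])
def px(c,P):
    m=robot.camera_model(c);K=np.array(m['camera_matrix']);R,_=cv2.Rodrigues(np.array(m['rvec'],float))
    p=R@np.array(P,float)+np.ravel(m['tvec']);a=p[:2]/p[2];a*=1+m['k1']*(a@a);return (K@np.r_[a,1])[:2]
E
python3 - <<'E'
from h import *
st();look('wrist',T,'w1.png')
print(px('wrist',[.453,.287,.18]),px('wrist',[.475,.184,.1]))
E
```

```text
2.7 [0.3401 0.3711 0.453 ] [3.141 0.    1.569] 0.0939 0.0 [ 0.1 -0.1  0.2]
wrist pepper_mill [([0.4514, 0.2889, 0.0157], 0.93)]
wrist salt_shaker [([0.4779, 0.1837, 0.014], 0.87), ([0.4546, 0.288, 0.0144], 0.48)]
wrist spread_jar []
wrist spice_jar []
wrist large_coaster [([0.4521, 0.2929, 0.0173], 0.41)]
wrist small_coaster [([0.4561, 0.2928, 0.0184], 0.69)]
wrist wide_bin [([0.4549, 0.2927, 0.0185], 0.58)]
wrist narrow_bin [([0.4747, 0.18, 0.0129], 0.88)]
wrist teaspoon [([0.3955, 0.0099, 0.0009], 0.51)]
[369.72554109 279.69179715] [354.75022801 310.50314385]
```

```bash
python3 - <<'E'
import cv2
a=cv2.imread('pics/w1.png')[:,:];s=cv2.imread('pics/scene0.png')[130:220,140:300]
s=cv2.resize(s,(683,384))[:, :]
cv2.imwrite('pics/c1.png',cv2.resize(cv2.hconcat([a,s]),(800,257)))
E
```

```text
(no output)
```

View pics/c1.png

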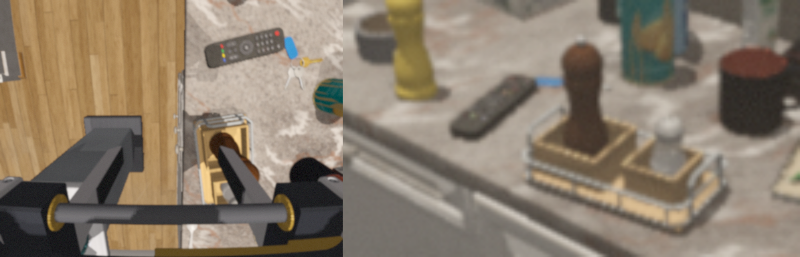

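The close crop shows the chosen mill is the dark brown one in the wide bin, with the salt in the narrow bin. The yellow one stands apart. I'll check the tall neighbours behind the caddy for clearance.

```bash
cat >> h.py <<'E'
def ground(c,u,v,z=0):
    m=robot.camera_model(c);K=np.array(m['camera_matrix'],float);R,_=cv2.Rodrigues(np.array(m['rvec'],float));t=np.ravel(m['tvec'])
    d=cv2.undistortPoints(np.array([[[u,v]]],float),K,np.array([m['k1'],0,0,0,0.]))[0,0]
    r=R.T@np.r_[d,1];o=-R.T@t;return o+r*(z-o[2])/r[2]
E
python3 - <<'E'
from h import *
for n,u,v in [('teal',246,158),('mug',284,175),('spoonL',266,222),('spoonR',300,240),('notepad front',310,203),('books front',365,215),('clock',312,168)]: print(n,np.round(ground('scene',u,v)[:2],3))
E
```

```text
teal [0.68  0.387]
mug [0.664 0.187]
spoonL [0.399 0.069]
spoonR [ 0.394 -0.059]
notepad front [0.569 0.015]
books front [ 0.619 -0.155]
clock [0.774 0.132]
```

Call:
play_rows(
  translation=[
    [-0.5,0.7,0],
    [-0.8,1,0],
    [-0.7,0.8,0],
    [-0.1,0.3,0.3],
    [0,0,0.5],
    [0,0,0],
    [0,0,0],
    [0,0,0],
  ],
  twist=[
    [0,0,0],
    [0,0,0],
    [0,0,0],
    [0,0,0],
    [0,0,0],
    [0,0,0],
    [0,0,0],
    [0,0,0],
  ],
  gripper=[1,1,1,1,1,1,1,1],
)

```text
time: 4.0
tool_pos: [0.4496, 0.291, 0.4217]
ee_rot: [3.14, -0.001, 1.572]
wrist_force: [0.1, 1.2, 0.1]
width: 0.0938
finger_force: 0.0
```

Call:
play_rows(
  translation=[
    [-0.1,0.07,0.2],
    [0,0,0.5],
    [0,0,0.6],
    [0,0,0.5],
    [0,0,0.3],
    [0,0,0.05],
    [0,0,0],
    [0,0,0],
  ],
  twist=[
    [0,0,0],
    [0,0,0],
    [0,0,0],
    [0,0,0],
    [0,0,0],
    [0,0,0],
    [0,0,0],
    [0,0,0],
  ],
  gripper=[1,1,1,1,1,1,1,1],
)

```text
time: 4.8
tool_pos: [0.4533, 0.2863, 0.3361]
ee_rot: [3.139, -0.001, 1.571]
wrist_force: [0.1, -1.4, 0.5]
width: 0.0941
finger_force: 0.0
```

```bash
python3 - <<'E'
from h import *
st();look('side',['pepper_mill'],'s2.png');look('wrist',['pepper_mill','salt_shaker'],'w2.png')
a=cv2.imread('pics/s2.png')[120:270,150:350];b=cv2.imread('pics/w2.png')
cv2.imwrite('pics/c2.png',cv2.resize(cv2.hconcat([cv2.resize(a,(512,384)),b]),(800,300)))
E
```

```text
4.8 [0.4533 0.2863 0.3361] [ 3.139e+00 -1.000e-03  1.571e+00] 0.0941 0.0 [ 0.1 -1.4  0.5]
side pepper_mill [([0.4557, 0.6229, 0.0009], 0.84), ([0.4528, 0.2874, 0.0162], 0.6), ([0.4584, -0.1907, 0.0057], 0.45)]
wrist pepper_mill [([0.4551, 0.2897, 0.0172], 0.56)]
wrist salt_shaker [([0.477, 0.1827, 0.0157], 0.89)]
```

View pics/c2.png

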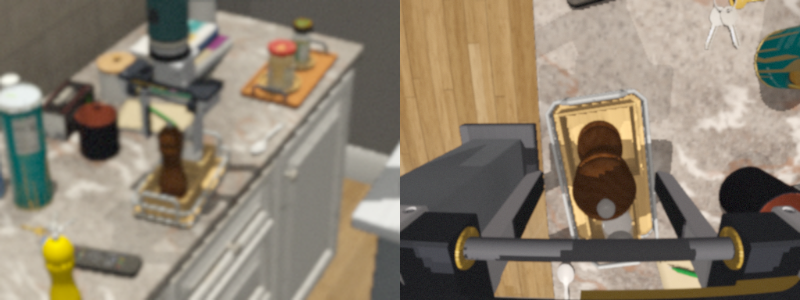

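The mill's head (wrist px about (262,266)) sits between the fingers, so I close and lift.

Call:
play_rows(
  translation=[
    [0,0,0],
    [0,0,0],
    [0,0,0],
    [0,0,0],
    [0,0,0],
    [0,0,0],
    [0,0,0],
    [0,0,0],
  ],
  twist=[
    [0,0,0],
    [0,0,0],
    [0,0,0],
    [0,0,0],
    [0,0,0],
    [0,0,0],
    [0,0,0],
    [0,0,0],
  ],
  gripper=[0,-0.2,-0.4,-0.6,-1,-1,-1,-1],
)

```text
time: 5.85
tool_pos: [0.4529, 0.2861, 0.3347]
ee_rot: [-3.141, 0.0, 1.571]
wrist_force: [0.3, 0.1, -0.0]
width: 0.0468
finger_force: 30.0
```

```bash
python3 - <<'E'
from h import *
st();print(ground('wrist',262,266,.186))
E
```

```text
5.85 [0.4529 0.2861 0.3347] [-3.141  0.     1.571] 0.0468 30.0 [ 0.3  0.1 -0. ]
[0.45620633 0.29095742 0.186     ]
```

Call:
play_rows(
  translation=[
    [0,0,-0.1],
    [0,0,-0.3],
    [0,0,-0.5],
    [0,0,-0.7],
    [0,0,-0.7],
    [0,0,-0.5],
    [-0.2,0,-0.2],
    [-0.4,0.1,0],
  ],
  twist=[
    [0,0,0],
    [0,0,0],
    [0,0,0],
    [0,0,0],
    [0,0,0],
    [0,0,0],
    [0,0,0],
    [0,0,0],
  ],
  gripper=[-1,-1,-1,-1,-1,-1,-1,-1],
)

```text
time: 6.65
tool_pos: [0.4566, 0.2622, 0.4569]
ee_rot: [3.138, -0.002, 1.573]
wrist_force: [0.3, -0.3, -1.7]
width: 0.0466
finger_force: 30.0
```

Call:
play_rows(
  translation=[
    [-0.6,0.1,0],
    [-0.8,0.2,0],
    [-1,0.2,0],
    [-1,0.2,0],
    [-1,0.1,0],
    [-0.8,0,0],
    [-0.5,0,0.1],
    [-0.3,0,0.2],
  ],
  twist=[
    [0,0,0],
    [0,0,0],
    [0,0,0],
    [0,0,0],
    [0,0,0],
    [0,0,0],
    [0,0,0],
    [0,0,0],
  ],
  gripper=[-1,-1,-1,-1,-1,-1,-1,-1],
)

```text
time: 7.45
tool_pos: [0.4887, 0.0201, 0.4427]
ee_rot: [3.141, 0.0, 1.568]
wrist_force: [-0.9, 1.0, -1.1]
width: 0.0469
finger_force: 30.0
```

Call:
play_rows(
  translation=[
    [-0.2,0,0.4],
    [-0.1,0,0.6],
    [0,0,0.6],
    [0,0,0.5],
    [0,0,0.3],
    [0,0,0.1],
    [0,0,0],
    [0,0,0],
  ],
  twist=[
    [0,0,0],
    [0,0,0],
    [0,0,0],
    [0,0,0],
    [0,0,0],
    [0,0,0],
    [0,0,0],
    [0,0,0],
  ],
  gripper=[-1,-1,-1,-1,-1,-1,-1,-1],
)

```text
time: 8.25
tool_pos: [0.4892, 0.0102, 0.3438]
ee_rot: [3.14, 0.0, 1.571]
wrist_force: [0.1, -0.5, -1.7]
width: 0.0468
finger_force: 30.0
```

```bash
python3 - <<'E'
from h import *
st();look('side',['pepper_mill'],'s3.png');look('scene',['pepper_mill'],'sc3.png');look('wrist',['pepper_mill'])
a=cv2.imread('pics/s3.png')[90:240,180:380];b=cv2.imread('pics/sc3.png')[130:280,200:400]
cv2.imwrite('pics/c3.png',cv2.hconcat([cv2.resize(x,(400,300)) for x in(a,b)]))
E
```

```text
8.25 [0.4892 0.0102 0.3438] [3.14  0.    1.571] 0.0468 30.0 [ 0.1 -0.5 -1.7]
side pepper_mill [([0.4915, 0.0119, 0.0262], 0.89), ([0.4584, 0.6225, -0.0], 0.6)]
scene pepper_mill [([0.4568, 0.6189, -0.0057], 0.71), ([0.488, 0.0091, 0.0267], 0.68)]
wrist pepper_mill [([0.4919, 0.0139, 0.0241], 0.59)]
```

View pics/c3.png

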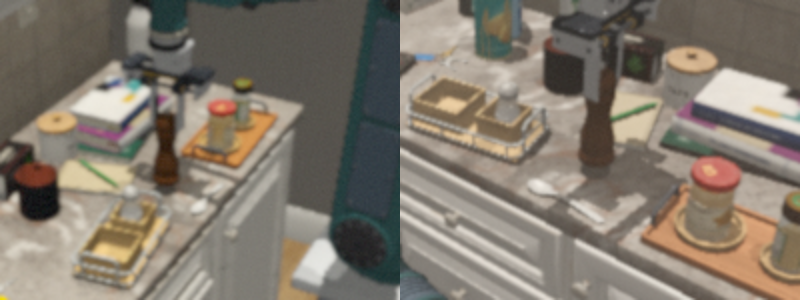

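The mill hangs upright above the free patch (crop px (165,150) left, (597,130) right), its foot about 25 mm up and clear of the spoon. I set it down.

Call:
play_rows(
  translation=[
    [0,0,0.2],
    [0,0,0.2],
    [0,0,0.1],
    [0,0,0.05],
    [0,0,0.03],
    [0,0,0.03],
    [0,0,0],
    [0,0,0],
  ],
  twist=[
    [0,0,0],
    [0,0,0],
    [0,0,0],
    [0,0,0],
    [0,0,0],
    [0,0,0],
    [0,0,0],
    [0,0,0],
  ],
  gripper=[-1,-1,-1,-1,-1,-1,-1,-1],
)

```text
time: 9.35
tool_pos: [0.489, 0.0101, 0.3186]
ee_rot: [3.141, -0.0, 1.571]
wrist_force: [-0.2, 0.1, -0.3]
width: 0.0471
finger_force: 30.0
```

Call:
play_rows(
  translation=[
    [0,0,0.01],
    [0,0,0],
    [0,0,0],
    [0,0,0],
    [0,0,0],
    [0,0,0],
    [0,0,0],
    [0,0,0],
  ],
  twist=[
    [0,0,0],
    [0,0,0],
    [0,0,0],
    [0,0,0],
    [0,0,0],
    [0,0,0],
    [0,0,0],
    [0,0,0],
  ],
  gripper=[-1,0.05,0.1,0.3,0.6,1,1,1],
)

```text
time: 10.15
tool_pos: [0.4889, 0.0101, 0.3178]
ee_rot: [3.142, -0.0, 1.571]
wrist_force: [-0.2, 0.1, 0.5]
width: 0.088
finger_force: 0.0
```

Call:
play_rows(
  translation=[
    [0,0,-0.2],
    [0,0,-0.5],
    [0,0,-0.8],
    [0,0,-0.8],
    [0,0,-0.5],
    [-0.5,0,-0.2],
    [-0.8,-0.1,0],
    [-1,-0.2,0],
  ],
  twist=[
    [0,0,0],
    [0,0,0],
    [0,0,0],
    [0,0,0],
    [0,0,0],
    [0,0,0],
    [0,0,0],
    [0,0,0],
  ],
  gripper=[1,1,1,1,1,1,1,1],
)

```text
time: 10.95
tool_pos: [0.4769, -0.082, 0.4392]
ee_rot: [3.139, 0.0, 1.574]
wrist_force: [0.5, -0.8, 0.9]
width: 0.0941
finger_force: 0.0
```

Call:
play_rows(
  translation=[
    [-1,-0.2,0],
    [-0.6,-0.1,0.3],
    [-0.4,-0.1,0.6],
    [0,0,0.8],
    [0,0,0.8],
    [0,0,0.5],
    [0,0,0],
    [0,0,0],
  ],
  twist=[
    [0,0,0],
    [0,0,0],
    [0,0,0],
    [0,0,0],
    [0,0,0],
    [0,0,0],
    [0,0,0],
    [0,0,0],
  ],
  gripper=[1,1,1,1,1,1,1,1],
)

```text
time: 11.75
tool_pos: [0.4611, -0.162, 0.3187]
ee_rot: [3.141, 0.0, 1.571]
wrist_force: [0.2, 0.2, 0.4]
width: 0.094
finger_force: 0.0
```

```bash
python3 - <<'E'
from h import *
st();look('side',['pepper_mill','spread_jar','large_coaster','wide_bin','narrow_bin']);look('scene',['pepper_mill','spread_jar','wide_bin','narrow_bin']);look('wrist',['spread_jar','large_coaster','spice_jar','small_coaster'],'w4.png')
E
```

```text
11.75 [ 0.4611 -0.162   0.3187] [3.141 0.    1.571] 0.094 0.0 [0.2 0.2 0.4]
side pepper_mill [([0.4888, 0.0085, 0.0016], 0.9), ([0.4576, 0.6202, -0.0007], 0.86)]
side spread_jar [([0.4594, -0.1892, 0.0122], 0.78), ([0.4609, -0.304, 0.0088], 0.39)]
side large_coaster [([0.4558, -0.1887, 0.0037], 0.63)]
side wide_bin [([0.4582, 0.2903, 0.0109], 0.95)]
side narrow_bin [([0.4709, 0.1852, 0.0137], 0.74), ([0.4642, -0.3013, 0.0139], 0.32)]
scene pepper_mill [([0.486, 0.0094, 0.0018], 0.75), ([0.4527, 0.622, -0.0037], 0.39)]
scene spread_jar [([0.4561, -0.1901, 0.0125], 0.94)]
scene wide_bin [([0.458, 0.2924, 0.0122], 0.92), ([0.4557, -0.1889, 0.0091], 0.43)]
scene narrow_bin [([0.4711, 0.1813, 0.011], 0.64)]
wrist spread_jar [([0.4592, -0.1881, 0.0086], 0.93)]
wrist large_coaster []
wrist spice_jar [([0.4595, -0.2999, 0.0132], 0.79)]
wrist small_coaster []
```

View pics/w4.png

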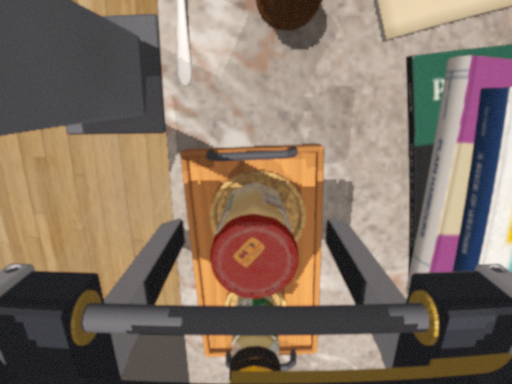

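Lid at wrist px (255,257), and the mill stands undisturbed at the top edge. Moving over the jar and down.

```bash
python3 - <<'E'
from h import *
print(ground('wrist',255,257,.112))
E
```

```text
[ 0.46079458 -0.1846218   0.112     ]
```

Call:
play_rows(
  translation=[
    [-0.3,-0.03,0],
    [-0.3,-0.03,0],
    [-0.07,0,0],
    [0,0,0.2],
    [0,0,0.4],
    [0,0,0.4],
    [0,0,0.1],
    [0,0,0],
  ],
  twist=[
    [0,0,0],
    [0,0,0],
    [0,0,0],
    [0,0,0],
    [0,0,0],
    [0,0,0],
    [0,0,0],
    [0,0,0],
  ],
  gripper=[1,1,1,1,1,1,1,1],
)

```text
time: 13.35
tool_pos: [0.4582, -0.1884, 0.2727]
ee_rot: [-3.14, -0.001, 1.571]
wrist_force: [-0.5, 0.6, 0.2]
width: 0.0941
finger_force: 0.0
```

Call:
play_rows(
  translation=[
    [0,0,0],
    [0,0,0],
    [0,0,0],
    [0,0,0],
    [0,0,0],
    [0,0,0],
  ],
  twist=[
    [0,0,0],
    [0,0,0],
    [0,0,0],
    [0,0,0],
    [0,0,0],
    [0,0,0],
  ],
  gripper=[0.5,0.2,0,-1,-1,-1],
)

```text
time: 13.95
tool_pos: [0.4591, -0.1888, 0.2747]
ee_rot: [3.139, 0.001, 1.571]
wrist_force: [3.2, -0.0, 1.3]
width: 0.064
finger_force: 30.0
```

Call:
play_rows(
  translation=[
    [0,0,-0.1],
    [0,0,-0.4],
    [0,0,-0.7],
    [0,0,-0.9],
    [0,0,-0.9],
    [0,0,-0.9],
    [0.1,0,-0.6],
    [0.4,0,-0.25],
  ],
  twist=[
    [0,0,0],
    [0,0,0],
    [0,0,0],
    [0,0,0],
    [0,0,0],
    [0,0,0],
    [0,0,0],
    [0,0,0],
  ],
  gripper=[-1,-1,-1,-1,-1,-1,-1,-1],
)

```text
time: 14.75
tool_pos: [0.4583, -0.1692, 0.4651]
ee_rot: [3.142, 0.001, 1.568]
wrist_force: [0.2, 0.2, -5.1]
width: 0.0641
finger_force: 30.0
```

Call:
play_rows(
  translation=[
    [0.7,0,0],
    [0.9,0,0],
    [1,0,0],
    [1,0,0],
    [1,0,0],
    [1,0,0],
    [1,0,0],
    [1,0,0],
  ],
  twist=[
    [0,0,0],
    [0,0,0],
    [0,0,0],
    [0,0,0],
    [0,0,0],
    [0,0,0],
    [0,0,0],
    [0,0,0],
  ],
  gripper=[-1,-1,-1,-1,-1,-1,-1,-1],
)

```text
time: 15.55
tool_pos: [0.4574, 0.1376, 0.4612]
ee_rot: [-3.136, 0.001, 1.571]
wrist_force: [1.6, 0.8, -5.8]
width: 0.064
finger_force: 30.0
```

Call:
play_rows(
  translation=[
    [1,-0.05,0],
    [1,0,0],
    [0.9,0,0],
    [0.6,0,0],
    [0.3,0,0.2],
    [0.1,0,0.4],
    [0,0,0.6],
    [0,0,0],
  ],
  twist=[
    [0,0,0],
    [0,0,0],
    [0,0,0],
    [0,0,0],
    [0,0,0],
    [0,0,0],
    [0,0,0],
    [0,0,0],
  ],
  gripper=[-1,-1,-1,-1,-1,-1,-1,-1],
)

```text
time: 16.35
tool_pos: [0.4554, 0.2909, 0.4093]
ee_rot: [-3.13, 0.006, 1.571]
wrist_force: [-1.4, -0.1, -6.5]
width: 0.0644
finger_force: 30.0
```

```bash
python3 - <<'E'
from h import *
st();look('side',['spread_jar','wide_bin','pepper_mill']);look('scene',['spread_jar','wide_bin','pepper_mill','large_coaster']);look('wrist',['spread_jar','wide_bin'])
E
```

```text
16.35 [0.4554 0.2909 0.4093] [-3.13   0.006  1.571] 0.0644 30.0 [-1.4 -0.1 -6.5]
side spread_jar []
side wide_bin [([0.4555, 0.2946, 0.0133], 0.75), ([0.4663, -0.2529, 0.001], 0.59)]
side pepper_mill [([0.4911, 0.0111, 0.0023], 0.79), ([0.4576, 0.6193, -0.0021], 0.79), ([0.3968, 0.0044, 0.0009], 0.61)]
scene spread_jar [([0.4582, 0.2932, 0.1537], 0.67)]
scene wide_bin [([0.4641, -0.192, 0.0086], 0.21)]
scene pepper_mill [([0.4841, 0.0075, 0.0021], 0.8), ([0.4539, 0.6222, -0.0028], 0.58)]
scene large_coaster [([0.4624, -0.193, 0.0078], 0.67)]
wrist spread_jar [([0.4536, 0.2908, 0.1565], 0.92)]
wrist wide_bin [([0.4539, 0.2927, 0.0166], 0.75)]
```

Call:
play_rows(
  translation=[
    [0.02,0.02,0.2],
    [0,0,0.5],
    [0,0,0.7],
    [0,0,0.7],
    [0,0,0.5],
    [0,0,0.3],
    [0,0,0.15],
    [0,0,0],
  ],
  twist=[
    [0,0,0],
    [0,0,0],
    [0,0,0],
    [0,0,0],
    [0,0,0],
    [0,0,0],
    [0,0,0],
    [0,0,0],
  ],
  gripper=[-1,-1,-1,-1,-1,-1,-1,-1],
)

```text
time: 17.75
tool_pos: [0.4573, 0.2921, 0.2933]
ee_rot: [-3.141, 0.0, 1.571]
wrist_force: [-0.6, -0.1, -5.6]
width: 0.064
finger_force: 30.0
```

Call:
play_rows(
  translation=[
    [0,0,0],
    [0,0,0.03],
    [0,0,0.03],
  ],
  twist=[
    [0,0,0],
    [0,0,0],
    [0,0,0],
  ],
  gripper=[-1,-1,-1],
)

```text
time: 18.05
tool_pos: [0.4576, 0.2923, 0.2927]
ee_rot: [3.139, -0.001, 1.571]
wrist_force: [-0.7, 0.1, -5.2]
width: 0.0641
finger_force: 30.0
```

Call:
play_rows(
  translation=[
    [0,0,0.1],
    [0,0,0.1],
    [0,0,0.06],
    [0,0,0.03],
    [0,0,0],
    [0,0,0],
  ],
  twist=[
    [0,0,0],
    [0,0,0],
    [0,0,0],
    [0,0,0],
    [0,0,0],
    [0,0,0],
  ],
  gripper=[-1,-1,-1,-1,-1,-1],
)

```text
time: 18.65
tool_pos: [0.4574, 0.2922, 0.2799]
ee_rot: [3.141, -0.0, 1.571]
wrist_force: [0.2, -0.1, -5.6]
width: 0.0635
finger_force: 30.0
```

Call:
play_rows(
  translation=[
    [0,0,0.03],
    [0,0,0.02],
    [0,0,0],
    [0,0,0],
  ],
  twist=[
    [0,0,0],
    [0,0,0],
    [0,0,0],
    [0,0,0],
  ],
  gripper=[-1,-1,-1,-1],
)

```text
time: 19.05
tool_pos: [0.4573, 0.2921, 0.2779]
ee_rot: [3.142, -0.0, 1.571]
wrist_force: [0.1, 0.3, -5.4]
width: 0.0644
finger_force: 30.0
```

Call:
play_rows(
  translation=[
    [0,0,0.02],
    [0,0,0.02],
    [0,0,0],
    [0,0,0],
  ],
  twist=[
    [0,0,0],
    [0,0,0],
    [0,0,0],
    [0,0,0],
  ],
  gripper=[-1,-1,-1,-1],
)

```text
time: 19.45
tool_pos: [0.4574, 0.2922, 0.2776]
ee_rot: [3.141, -0.001, 1.571]
wrist_force: [-2.4, -1.0, 4.6]
width: 0.0646
finger_force: 30.0
```

Contact; releasing, lifting, returning to the mill.

Call:
play_rows(
  translation=[
    [0,0,0],
    [0,0,0],
    [0,0,0],
    [0,0,0],
    [0,0,-0.3],
    [0,0,-0.6],
    [0,0,-0.9],
    [0,0,-0.9],
  ],
  twist=[
    [0,0,0],
    [0,0,0],
    [0,0,0],
    [0,0,0],
    [0,0,0],
    [0,0,0],
    [0,0,0],
    [0,0,0],
  ],
  gripper=[0.45,0.55,0.8,1,1,1,1,1],
)

```text
time: 20.25
tool_pos: [0.4572, 0.292, 0.3859]
ee_rot: [-3.141, 0.0, 1.571]
wrist_force: [0.3, 0.5, -0.7]
width: 0.0942
finger_force: 0.0
```

Call:
play_rows(
  translation=[
    [-0.4,0,-0.8],
    [-0.8,0.1,-0.3],
    [-1,0.1,0],
    [-1,0.1,0],
    [-1,0.1,0],
    [-1,0.1,0],
    [-0.9,0.1,0],
    [-0.6,0.1,0],
  ],
  twist=[
    [0,0,0],
    [0,0,0],
    [0,0,0],
    [0,0,0],
    [0,0,0],
    [0,0,0],
    [0,0,0],
    [0,0,0],
  ],
  gripper=[1,1,1,1,1,1,1,1],
)

```text
time: 21.05
tool_pos: [0.4851, 0.0219, 0.4295]
ee_rot: [3.14, 0.001, 1.569]
wrist_force: [-0.2, 0.3, -0.5]
width: 0.094
finger_force: 0.0
```

Call:
play_rows(
  translation=[
    [-0.3,0.05,0],
    [0,0,0],
    [0,0,0],
    [0,0,0],
  ],
  twist=[
    [0,0,0],
    [0,0,0],
    [0,0,0],
    [0,0,0],
  ],
  gripper=[1,1,1,1],
)

```text
time: 21.45
tool_pos: [0.4872, 0.0132, 0.4285]
ee_rot: [3.141, -0.001, 1.573]
wrist_force: [-0.0, 0.6, 0.1]
width: 0.0942
finger_force: 0.0
```

```bash
python3 - <<'E'
from h import *
st();look('side',['spread_jar','pepper_mill','large_coaster'],'s5.png');look('scene',['spread_jar','pepper_mill','large_coaster','small_coaster'],'sc5.png');look('wrist',['pepper_mill'])
a=cv2.imread('pics/s5.png')[90:240,180:380];b=cv2.imread('pics/sc5.png')[130:280,200:400]
cv2.imwrite('pics/c5.png',cv2.hconcat([cv2.resize(x,(400,300)) for x in(a,b)]))
E
```

```text
21.45 [0.4872 0.0132 0.4285] [ 3.141e+00 -1.000e-03  1.573e+00] 0.0942 0.0 [-0.   0.6  0.1]
side spread_jar [([0.4562, 0.2942, 0.015], 0.58)]
side pepper_mill [([0.4568, 0.6204, 0.001], 0.89), ([0.4893, 0.0099, 0.0005], 0.74), ([0.4663, -0.2514, 0.001], 0.4)]
side large_coaster [([0.4584, -0.1908, 0.0057], 0.49), ([0.4604, -0.3031, 0.0044], 0.19), ([0.4571, 0.2935, 0.0143], 0.15)]
scene spread_jar [([0.4568, 0.2922, 0.0169], 0.88), ([0.4611, -0.2996, 0.0137], 0.68), ([0.4649, -0.2508, 0.0002], 0.45)]
scene pepper_mill [([0.4848, 0.0101, 0.0004], 0.59), ([0.4549, 0.6192, -0.0039], 0.59)]
scene large_coaster [([0.3951, 0.0056, 0.0024], 0.49)]
scene small_coaster [([0.463, -0.2986, 0.008], 0.52)]
wrist pepper_mill [([0.488, 0.0137, -0.0027], 0.69)]
```

View pics/c5.png

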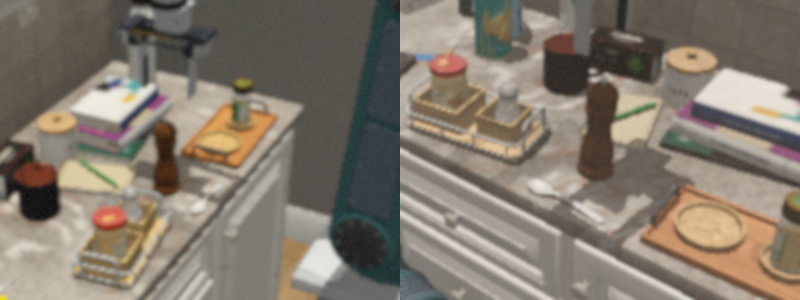

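The wide jar stands in the wide bin (crop px (110,230) left, (448,85) right). The mill stands upright at (600,130) and the large coaster is empty at (710,225). Next I grasp the mill.

Call:
play_rows(
  translation=[
    [-0.07,0.02,0.3],
    [0,0,0.6],
    [0,0,0.7],
    [0,0,0.6],
    [0,0,0.4],
    [0,0,0.15],
    [0,0,0],
    [0,0,0],
  ],
  twist=[
    [0,0,0],
    [0,0,0],
    [0,0,0],
    [0,0,0],
    [0,0,0],
    [0,0,0],
    [0,0,0],
    [0,0,0],
  ],
  gripper=[1,1,1,1,1,1,1,1],
)

```text
time: 22.8
tool_pos: [0.4884, 0.0092, 0.3189]
ee_rot: [3.14, 0.0, 1.571]
wrist_force: [-0.2, -0.5, -0.1]
width: 0.0938
finger_force: 0.0
```

Call:
play_rows(
  translation=[
    [0,0,0],
    [0,0,0],
    [0,0,0],
    [0,0,0],
    [0,0,0],
    [0,0,0],
    [0,0,0],
  ],
  twist=[
    [0,0,0],
    [0,0,0],
    [0,0,0],
    [0,0,0],
    [0,0,0],
    [0,0,0],
    [0,0,0],
  ],
  gripper=[0.3,0.1,-0.1,-0.4,-1,-1,-1],
)

```text
time: 23.5
tool_pos: [0.4881, 0.0093, 0.3183]
ee_rot: [-3.142, -0.0, 1.571]
wrist_force: [-0.2, 0.5, 1.3]
width: 0.0469
finger_force: 30.0
```

Call:
play_rows(
  translation=[
    [0,0,-0.1],
    [0,0,-0.4],
    [0,0,-0.7],
    [0,0,-0.7],
    [-0.1,0,-0.4],
    [-0.3,-0.05,-0.2],
    [-0.6,-0.1,0],
    [-0.8,-0.13,0],
  ],
  twist=[
    [0,0,0],
    [0,0,0],
    [0,0,0],
    [0,0,0],
    [0,0,0],
    [0,0,0],
    [0,0,0],
    [0,0,0],
  ],
  gripper=[-1,-1,-1,-1,-1,-1,-1,-1],
)

```text
time: 24.3
tool_pos: [0.4766, -0.0632, 0.4179]
ee_rot: [-3.141, -0.0, 1.573]
wrist_force: [0.5, -0.7, -1.6]
width: 0.0468
finger_force: 30.0
```

Call:
play_rows(
  translation=[
    [-0.9,-0.15,0],
    [-0.9,-0.15,0],
    [-0.7,-0.1,0],
    [-0.5,-0.05,0],
    [-0.2,0,0],
    [0,0,0.2],
    [0,0,0.4],
    [0,0,0.4],
  ],
  twist=[
    [0,0,0],
    [0,0,0],
    [0,0,0],
    [0,0,0],
    [0,0,0],
    [0,0,0],
    [0,0,0],
    [0,0,0],
  ],
  gripper=[-1,-1,-1,-1,-1,-1,-1,-1],
)

```text
time: 25.1
tool_pos: [0.4589, -0.1898, 0.3772]
ee_rot: [-3.141, -0.001, 1.572]
wrist_force: [0.8, 0.1, -2.4]
width: 0.0464
finger_force: 30.0
```

Call:
play_rows(
  translation=[
    [0,0,0.2],
    [0,0,0],
    [0,0,0],
  ],
  twist=[
    [0,0,0],
    [0,0,0],
    [0,0,0],
  ],
  gripper=[-1,-1,-1],
)

```text
time: 25.4
tool_pos: [0.4591, -0.1902, 0.3704]
ee_rot: [3.141, -0.0, 1.572]
wrist_force: [-0.3, -0.6, -2.4]
width: 0.047
finger_force: 30.0
```

```bash
python3 - <<'E'
from h import *
st();look('side',['pepper_mill','large_coaster','serving_tray']);look('scene',['pepper_mill','large_coaster']);look('wrist',['pepper_mill','large_coaster'])
E
```

```text
25.4 [ 0.4591 -0.1902  0.3704] [ 3.141 -0.     1.572] 0.047 30.0 [-0.3 -0.6 -2.4]
side pepper_mill [([0.4565, 0.6233, -0.0013], 0.7), ([0.4587, -0.1901, 0.0546], 0.58)]
side large_coaster [([0.4581, -0.1897, 0.0054], 0.62)]
side serving_tray [([0.4629, -0.2521, -0.0002], 0.69), ([0.4623, -0.1904, 0.0043], 0.53)]
scene pepper_mill [([0.457, -0.1909, 0.0578], 0.79)]
scene large_coaster [([0.463, -0.1913, 0.008], 0.59)]
wrist pepper_mill [([0.4607, -0.1886, 0.0522], 0.98)]
wrist large_coaster []
```

Call:
play_rows(
  translation=[
    [0,0,0.2],
    [0,0,0.3],
    [0,0,0.2],
    [0,0,0.1],
    [0,0,0.06],
    [0,0,0.04],
    [0,0,0],
    [0,0,0],
  ],
  twist=[
    [0,0,0],
    [0,0,0],
    [0,0,0],
    [0,0,0],
    [0,0,0],
    [0,0,0],
    [0,0,0],
    [0,0,0],
  ],
  gripper=[-1,-1,-1,-1,-1,-1,-1,-1],
)

```text
time: 26.7
tool_pos: [0.459, -0.1907, 0.3347]
ee_rot: [3.141, 0.0, 1.571]
wrist_force: [-0.1, 0.7, -1.8]
width: 0.0468
finger_force: 30.0
```

Call:
play_rows(
  translation=[
    [0,0,0.03],
    [0,0,0.02],
    [0,0,0],
    [0,0,0],
  ],
  twist=[
    [0,0,0],
    [0,0,0],
    [0,0,0],
    [0,0,0],
  ],
  gripper=[-1,-1,-1,-1],
)

```text
time: 27.1
tool_pos: [0.4589, -0.1907, 0.3323]
ee_rot: [3.142, -0.0, 1.571]
wrist_force: [0.1, -0.3, -1.6]
width: 0.0468
finger_force: 30.0
```

Call:
play_rows(
  translation=[
    [0,0,0.02],
    [0,0,0.015],
    [0,0,0],
    [0,0,0],
  ],
  twist=[
    [0,0,0],
    [0,0,0],
    [0,0,0],
    [0,0,0],
  ],
  gripper=[-1,-1,-1,-1],
)

```text
time: 27.5
tool_pos: [0.459, -0.1907, 0.3313]
ee_rot: [3.141, 0.0, 1.571]
wrist_force: [-1.1, 0.2, 1.2]
width: 0.0465
finger_force: 30.0
```

Contact; releasing the mill and going to the salt.

Call:
play_rows(
  translation=[
    [0,0,0],
    [0,0,0],
    [0,0,0],
    [0,0,0],
    [0,0,0],
    [0,0,-0.4],
    [0,0,-0.8],
    [0,0,-0.9],
  ],
  twist=[
    [0,0,0],
    [0,0,0],
    [0,0,0],
    [0,0,0],
    [0,0,0],
    [0,0,0],
    [0,0,0],
    [0,0,0],
  ],
  gripper=[0.05,0.1,0.3,0.6,1,1,1,1],
)

```text
time: 28.3
tool_pos: [0.4587, -0.1906, 0.4144]
ee_rot: [-3.139, -0.002, 1.571]
wrist_force: [0.1, -0.5, 0.4]
width: 0.093
finger_force: 0.0
```

Call:
play_rows(
  translation=[
    [0.3,0,-0.4],
    [0.7,0,-0.1],
    [1,0.1,0],
    [1,0.1,0],
    [1,0.1,0],
    [1,0.1,0],
    [1,0,0],
    [1,0,0],
  ],
  twist=[
    [0,0,0],
    [0,0,0],
    [0,0,0],
    [0,0,0],
    [0,0,0],
    [0,0,0],
    [0,0,0],
    [0,0,0],
  ],
  gripper=[1,1,1,1,1,1,1,1],
)

```text
time: 29.1
tool_pos: [0.4747, 0.091, 0.4349]
ee_rot: [3.141, -0.0, 1.571]
wrist_force: [0.3, -0.6, -0.1]
width: 0.0944
finger_force: 0.0
```

Call:
play_rows(
  translation=[
    [1,0,0.2],
    [0.8,0,0.5],
    [0.5,0.03,0.8],
    [0.1,0,0.9],
    [0,0,0.6],
    [0,0,0.3],
    [0,0,0],
    [0,0,0],
  ],
  twist=[
    [0,0,0],
    [0,0,0],
    [0,0,0],
    [0,0,0],
    [0,0,0],
    [0,0,0],
    [0,0,0],
    [0,0,0],
  ],
  gripper=[1,1,1,1,1,1,1,1],
)

```text
time: 29.9
tool_pos: [0.4766, 0.1852, 0.3041]
ee_rot: [3.14, -0.001, 1.57]
wrist_force: [-0.1, -0.0, -0.9]
width: 0.0939
finger_force: 0.0
```

```bash
python3 - <<'E'
from h import *
st();look('side',['pepper_mill','salt_shaker','spread_jar']);look('scene',['pepper_mill','salt_shaker','spread_jar']);look('wrist',['salt_shaker','narrow_bin'],'w6.png')
E
```

```text
29.9 [0.4766 0.1852 0.3041] [ 3.14e+00 -1.00e-03  1.57e+00] 0.0939 0.0 [-0.1 -0.  -0.9]
side pepper_mill [([0.4574, -0.1853, 0.0168], 0.74), ([0.4577, 0.6225, -0.0027], 0.64), ([0.468, -0.3037, 0.0141], 0.37)]
side salt_shaker [([0.4775, 0.1797, 0.0194], 0.62), ([0.4589, -0.192, 0.0044], 0.47)]
side spread_jar [([0.4603, 0.2912, 0.0168], 0.88)]
scene pepper_mill [([0.457, -0.1892, 0.0143], 0.95), ([0.4556, 0.6223, -0.0037], 0.81)]
scene salt_shaker [([0.4781, 0.1843, 0.0164], 0.69)]
scene spread_jar [([0.4537, 0.2926, 0.0147], 0.94)]
wrist salt_shaker [([0.4784, 0.1804, 0.0159], 0.64)]
wrist narrow_bin [([0.4763, 0.1768, 0.0106], 0.92)]
```

View pics/w6.png

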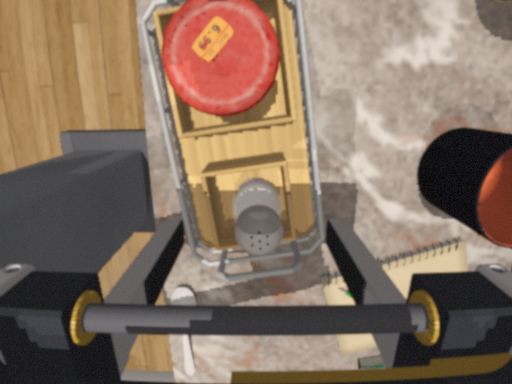

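Salt cap at wrist px (262,232), between the fingers, and the wide jar stands well inside the wide bin. The salt sits a little toward +x in its bin, so I grasp slightly higher to keep the tips above the rim.

```bash
python3 - <<'E'
from h import *
print(ground('wrist',261,236,.106),px('wrist',[.478,.183,.106]))
E
```

```text
[0.48001202 0.18311251 0.106     ] [257.93125836 236.15588875]
```

Call:
play_rows(
  translation=[
    [-0.05,0.04,0.2],
    [0,0,0.4],
    [0,0,0.3],
    [0,0,0.15],
    [0,0,0.02],
    [0,0,0],
    [0,0,0],
  ],
  twist=[
    [0,0,0],
    [0,0,0],
    [0,0,0],
    [0,0,0],
    [0,0,0],
    [0,0,0],
    [0,0,0],
  ],
  gripper=[1,1,1,1,1,1,1],
)

```text
time: 31.15
tool_pos: [0.478, 0.1834, 0.2607]
ee_rot: [3.14, -0.0, 1.571]
wrist_force: [-0.0, -0.3, -1.1]
width: 0.0939
finger_force: 0.0
```

Call:
play_rows(
  translation=[
    [0,0,0],
    [0,0,0],
    [0,0,0],
    [0,0,0],
    [0,0,0],
    [0,0,0],
    [0,0,0],
    [0,0,0],
  ],
  twist=[
    [0,0,0],
    [0,0,0],
    [0,0,0],
    [0,0,0],
    [0,0,0],
    [0,0,0],
    [0,0,0],
    [0,0,0],
  ],
  gripper=[0.4,0.2,0.05,-0.1,-0.3,-1,-1,-1],
)

```text
time: 31.95
tool_pos: [0.4778, 0.1833, 0.2601]
ee_rot: [3.141, -0.0, 1.571]
wrist_force: [0.1, -0.4, -0.7]
width: 0.036
finger_force: 29.6
```

```bash
python3 - <<'E'
from h import *
st();a=robot.snapshot('wrist')[150:300,170:370];b=robot.snapshot('scene')[160:220,220:300];c=robot.snapshot('side')[140:230,200:320]
cv2.imwrite('pics/c7.png',cv2.hconcat([cv2.resize(x,(w,360),interpolation=2) for x,w in((a,480),(b,310))])[:,:,::-1][:,:800])
E
```

```text
31.95 [0.4778 0.1833 0.2601] [ 3.141 -0.     1.571] 0.036 29.6 [ 0.1 -0.4 -0.7]
```

View pics/c7.png

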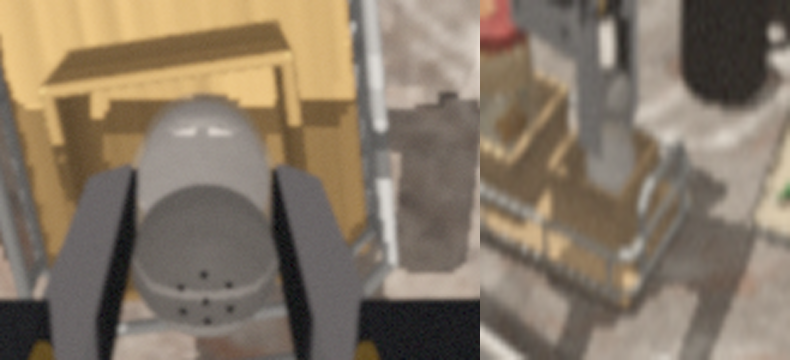

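The shaker is held centred and upright (cap at crop px (205,250)). It is narrower where the pads touch. I lift it slowly.

Call:
play_rows(
  translation=[
    [0,0,-0.05],
    [0,0,-0.15],
    [0,0,-0.3],
    [0,0,-0.5],
    [0,0,-0.6],
    [0,0,-0.5],
    [0,0,-0.3],
    [0,0,-0.1],
  ],
  twist=[
    [0,0,0],
    [0,0,0],
    [0,0,0],
    [0,0,0],
    [0,0,0],
    [0,0,0],
    [0,0,0],
    [0,0,0],
  ],
  gripper=[-1,-1,-1,-1,-1,-1,-1,-1],
)

```text
time: 32.9
tool_pos: [0.478, 0.1834, 0.3625]
ee_rot: [3.138, -0.001, 1.571]
wrist_force: [-0.4, -0.5, -1.3]
width: 0.0363
finger_force: 29.6
```

```bash
python3 - <<'E'
from h import *
st();look('side',['salt_shaker']);look('scene',['salt_shaker'],'sc8.png');look('wrist',['salt_shaker'])
E
```

```text
32.9 [0.478  0.1834 0.3625] [ 3.138e+00 -1.000e-03  1.571e+00] 0.0363 29.6 [-0.4 -0.5 -1.3]
side salt_shaker [([0.4813, 0.179, 0.124], 0.75)]
scene salt_shaker [([0.4783, 0.1847, 0.1178], 0.83)]
wrist salt_shaker [([0.477, 0.1805, 0.1128], 0.94)]
```

Call:
play_rows(
  translation=[
    [-0.2,0,0],
    [-0.5,0.1,0],
    [-0.7,0.1,0],
    [-0.9,0.1,0],
    [-0.9,0,0],
    [-0.7,0,0],
    [-0.4,0,0.2],
    [0,0,0.4],
  ],
  twist=[
    [0,0,0],
    [0,0,0],
    [0,0,0],
    [0,0,0],
    [0,0,0],
    [0,0,0],
    [0,0,0],
    [0,0,0],
  ],
  gripper=[-1,-1,-1,-1,-1,-1,-1,-1],
)

```text
time: 34.0
tool_pos: [0.4899, 0.0088, 0.3368]
ee_rot: [3.139, 0.001, 1.567]
wrist_force: [0.0, 0.3, -1.4]
width: 0.0363
finger_force: 29.6
```

Call:
play_rows(
  translation=[
    [0,0,0.6],
    [0,0,0.6],
    [0,0,0.4],
    [0,0,0.3],
    [0,0,0.15],
    [0,0,0.1],
    [0,0,0],
    [0,0,0],
  ],
  twist=[
    [0,0,0],
    [0,0,0],
    [0,0,0],
    [0,0,0],
    [0,0,0],
    [0,0,0],
    [0,0,0],
    [0,0,0],
  ],
  gripper=[-1,-1,-1,-1,-1,-1,-1,-1],
)

```text
time: 34.8
tool_pos: [0.4901, 0.0113, 0.2509]
ee_rot: [3.14, 0.0, 1.571]
wrist_force: [0.1, 0.0, -0.4]
width: 0.0356
finger_force: 29.6
```

```bash
python3 - <<'E'
from h import *
st();look('side',['salt_shaker','spice_jar','small_coaster','narrow_bin']);look('scene',['salt_shaker','spice_jar','narrow_bin'],'sc8.png');look('wrist',['salt_shaker'])
E
```

```text
34.8 [0.4901 0.0113 0.2509] [3.14  0.    1.571] 0.0356 29.6 [ 0.1  0.  -0.4]
side salt_shaker [([0.4912, 0.009, 0.0119], 0.45), ([0.3966, 0.0052, -0.0006], 0.38), ([0.4619, -0.1881, 0.0137], 0.24)]
side spice_jar [([0.4635, -0.3045, 0.0144], 0.7)]
side small_coaster [([0.4619, -0.3045, 0.0066], 0.54)]
side narrow_bin [([0.4722, 0.1848, 0.0123], 0.52)]
scene salt_shaker [([0.4906, 0.0141, 0.0095], 0.74)]
scene spice_jar [([0.4645, -0.3003, 0.0127], 0.76), ([0.4623, -0.1909, 0.008], 0.72)]
scene narrow_bin [([0.4738, 0.1835, 0.0111], 0.88), ([0.4626, -0.2488, 0.0003], 0.34)]
wrist salt_shaker [([0.4897, 0.0089, 0.0077], 0.64)]
```

Call:
play_rows(
  translation=[
    [0,0,0.07],
    [0,0,0.05],
    [0,0,0.03],
    [0,0,0],
    [0,0,0],
  ],
  twist=[
    [0,0,0],
    [0,0,0],
    [0,0,0],
    [0,0,0],
    [0,0,0],
  ],
  gripper=[-1,-1,-1,-1,-1],
)

```text
time: 35.85
tool_pos: [0.4897, 0.0113, 0.244]
ee_rot: [-3.141, -0.0, 1.571]
wrist_force: [-0.7, 0.0, -0.5]
width: 0.0363
finger_force: 29.6
```

Call:
play_rows(
  translation=[
    [0,0,0.02],
    [0,0,0],
    [0,0,0],
  ],
  twist=[
    [0,0,0],
    [0,0,0],
    [0,0,0],
  ],
  gripper=[-1,-1,-1],
)

```text
time: 36.15
tool_pos: [0.4898, 0.0114, 0.2439]
ee_rot: [3.141, -0.0, 1.571]
wrist_force: [-1.9, -0.5, 4.8]
width: 0.0361
finger_force: 30.1
```

Call:
play_rows(
  translation=[
    [0,0,0],
    [0,0,0],
    [0,0,0],
    [0,0,0],
    [0,0,0],
    [0,0,-0.3],
    [0,0,-0.7],
    [0,0,-1],
  ],
  twist=[
    [0,0,0],
    [0,0,0],
    [0,0,0],
    [0,0,0],
    [0,0,0],
    [0,0,0],
    [0,0,0],
    [0,0,0],
  ],
  gripper=[-0.15,-0.05,0.2,0.6,1,1,1,1],
)

```text
time: 36.95
tool_pos: [0.489, 0.0114, 0.3226]
ee_rot: [-3.137, -0.0, 1.571]
wrist_force: [0.1, 0.2, 0.1]
width: 0.0893
finger_force: 0.0
```

Call:
play_rows(
  translation=[
    [0,0,-1],
    [-0.4,0,-1],
    [-0.8,-0.1,-0.7],
    [-1,-0.1,0],
    [-1,-0.1,0],
    [-1,-0.1,0],
    [-1,-0.1,0],
    [-1,-0.1,0],
  ],
  twist=[
    [0,0,0],
    [0,0,0],
    [0,0,0],
    [0,0,0],
    [0,0,0],
    [0,0,0],
    [0,0,0],
    [0,0,0],
  ],
  gripper=[1,1,1,1,1,1,1,1],
)

```text
time: 37.75
tool_pos: [0.4651, -0.2381, 0.4325]
ee_rot: [3.14, 0.001, 1.571]
wrist_force: [0.4, -0.1, 0.2]
width: 0.0939
finger_force: 0.0
```

Call:
play_rows(
  translation=[
    [-0.8,-0.08,0],
    [-0.6,0,0],
    [-0.2,0,0.2],
    [0,0,0.6],
    [0,0,0.9],
    [0,0,0.8],
    [0,0,0.3],
    [0,0,0],
  ],
  twist=[
    [0,0,0],
    [0,0,0],
    [0,0,0],
    [0,0,0],
    [0,0,0],
    [0,0,0],
    [0,0,0],
    [0,0,0],
  ],
  gripper=[1,1,1,1,1,1,1,1],
)

```text
time: 38.55
tool_pos: [0.4623, -0.2997, 0.3172]
ee_rot: [-3.138, -0.003, 1.572]
wrist_force: [-0.1, 0.6, -0.6]
width: 0.094
finger_force: 0.0
```

```bash
python3 - <<'E'
from h import *
st();look('side',['salt_shaker','spice_jar','small_coaster']);look('scene',['salt_shaker','spice_jar','small_coaster'],'sc9.png');look('wrist',['spice_jar','small_coaster'],'w9.png')
b=cv2.imread('pics/w9.png');a=cv2.imread('pics/sc9.png')[130:280,230:430]
cv2.imwrite('pics/c9.png',cv2.hconcat([cv2.resize(x,(400,300)) for x in(b,a)]))
E
```

```text
38.55 [ 0.4623 -0.2997  0.3172] [-3.138e+00 -3.000e-03  1.572e+00] 0.094 0.0 [-0.1  0.6 -0.6]
side salt_shaker [([0.4918, 0.0087, 0.0035], 0.44)]
side spice_jar [([0.4655, -0.3043, 0.0141], 0.65)]
side small_coaster [([0.4614, -0.3, 0.008], 0.36)]
scene salt_shaker [([0.4914, 0.0123, 0.0003], 0.59), ([0.4624, -0.2995, 0.0125], 0.43)]
scene spice_jar [([0.4619, -0.3003, 0.0116], 0.97)]
scene small_coaster [([0.4633, -0.2984, 0.0113], 0.71), ([0.4562, 0.2929, 0.0169], 0.33)]
wrist spice_jar [([0.4604, -0.2994, 0.0136], 0.73)]
wrist small_coaster []
```

View pics/c9.png

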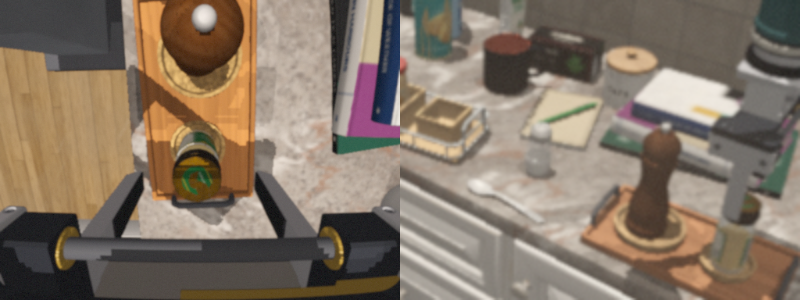

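The salt stands upright on the free patch (crop px (540,150)), the mill in the large coaster (655,190) and the spice jar's cap between the fingers (197,175).

Call:
play_rows(
  translation=[
    [-0.05,0,0.2],
    [0,0,0.4],
    [0,0,0.3],
    [0,0,0.15],
    [0,0,0],
    [0,0,0],
  ],
  twist=[
    [0,0,0],
    [0,0,0],
    [0,0,0],
    [0,0,0],
    [0,0,0],
    [0,0,0],
  ],
  gripper=[1,1,1,1,1,1],
)

```text
time: 39.7
tool_pos: [0.4626, -0.3027, 0.2773]
ee_rot: [3.141, 0.0, 1.571]
wrist_force: [1.0, -1.0, 0.2]
width: 0.0942
finger_force: 0.0
```

Call:
play_rows(
  translation=[
    [0,0,0],
    [0,0,0],
    [0,0,0],
    [0,0,0],
    [0,0,0],
    [0,0,0],
    [0,0,0],
    [0,0,0],
  ],
  twist=[
    [0,0,0],
    [0,0,0],
    [0,0,0],
    [0,0,0],
    [0,0,0],
    [0,0,0],
    [0,0,0],
    [0,0,0],
  ],
  gripper=[0.4,0.2,0.05,-0.1,-0.3,-1,-1,-1],
)

```text
time: 40.5
tool_pos: [0.4625, -0.3027, 0.2772]
ee_rot: [-3.142, -0.0, 1.571]
wrist_force: [-0.2, -0.5, 0.2]
width: 0.0437
finger_force: 30.0
```

Call:
play_rows(
  translation=[
    [0,0,-0.1],
    [0,0,-0.4],
    [0,0,-0.7],
    [0,0,-0.9],
    [0,0,-0.9],
    [0,0,-0.9],
    [0,0,-0.7],
    [0,0,-0.3],
  ],
  twist=[
    [0,0,0],
    [0,0,0],
    [0,0,0],
    [0,0,0],
    [0,0,0],
    [0,0,0],
    [0,0,0],
    [0,0,0],
  ],
  gripper=[-1,-1,-1,-1,-1,-1,-1,-1],
)

```text
time: 41.3
tool_pos: [0.4624, -0.3025, 0.4771]
ee_rot: [3.137, 0.004, 1.571]
wrist_force: [-0.5, 0.3, -1.5]
width: 0.0437
finger_force: 30.0
```

Call:
play_rows(
  translation=[
    [0.3,0,0],
    [0.6,0,0],
    [0.9,0,0],
    [1,0,0],
    [1,0,0],
    [1,0,0],
    [1,0.1,0],
    [1,0.1,0],
  ],
  twist=[
    [0,0,0],
    [0,0,0],
    [0,0,0],
    [0,0,0],
    [0,0,0],
    [0,0,0],
    [0,0,0],
    [0,0,0],
  ],
  gripper=[-1,-1,-1,-1,-1,-1,-1,-1],
)

```text
time: 42.1
tool_pos: [0.4699, -0.0285, 0.4706]
ee_rot: [-3.137, -0.001, 1.571]
wrist_force: [0.9, 0.1, -0.4]
width: 0.0439
finger_force: 30.0
```

Call:
play_rows(
  translation=[
    [1,0.08,0],
    [1,0,0],
    [1,0,0],
    [0.9,0,0],
    [0.7,0,0],
    [0.4,0,0.2],
    [0.3,0,0.5],
    [0,0,0.7],
  ],
  twist=[
    [0,0,0],
    [0,0,0],
    [0,0,0],
    [0,0,0],
    [0,0,0],
    [0,0,0],
    [0,0,0],
    [0,0,0],
  ],
  gripper=[-1,-1,-1,-1,-1,-1,-1,-1],
)

```text
time: 42.9
tool_pos: [0.4729, 0.1834, 0.4154]
ee_rot: [-3.141, -0.001, 1.574]
wrist_force: [0.8, 0.4, -1.7]
width: 0.0437
finger_force: 30.0
```

Call:
play_rows(
  translation=[
    [0,0,0.7],
    [0,0,0.3],
    [0,0,0],
    [0,0,0],
    [0,0,0],
  ],
  twist=[
    [0,0,0],
    [0,0,0],
    [0,0,0],
    [0,0,0],
    [0,0,0],
  ],
  gripper=[-1,-1,-1,-1,-1],
)

```text
time: 43.4
tool_pos: [0.474, 0.1814, 0.3789]
ee_rot: [3.139, -0.001, 1.571]
wrist_force: [0.6, 0.3, -1.0]
width: 0.0435
finger_force: 30.0
```

```bash
python3 - <<'E'
from h import *
st();look('side',['spice_jar','narrow_bin','salt_shaker']);look('scene',['spice_jar','narrow_bin','salt_shaker']);look('wrist',['spice_jar','narrow_bin'])
E
```

```text
43.4 [0.474  0.1814 0.3789] [ 3.139e+00 -1.000e-03  1.571e+00] 0.0435 30.0 [ 0.6  0.3 -1. ]
side spice_jar [([0.4779, 0.1812, 0.1171], 0.56)]
side narrow_bin [([0.4731, 0.1828, 0.0103], 0.64), ([0.4658, -0.2501, 0.0009], 0.33)]
side salt_shaker [([0.4929, 0.0084, -0.0], 0.63)]
scene spice_jar [([0.4731, 0.1822, 0.1144], 0.83)]
scene narrow_bin [([0.4701, 0.181, 0.0115], 0.97)]
scene salt_shaker [([0.487, 0.014, 0.0032], 0.69)]
wrist spice_jar [([0.468, 0.1827, 0.1145], 0.82)]
wrist narrow_bin [([0.4743, 0.179, 0.0117], 0.74)]
```

Call:
play_rows(
  translation=[
    [0,0,0.2],
    [0,0,0.4],
    [0,0,0.5],
    [0,0,0.5],
    [0,0,0.4],
    [0,0,0.2],
    [0,0,0.1],
    [0,0,0],
  ],
  twist=[
    [0,0,0],
    [0,0,0],
    [0,0,0],
    [0,0,0],
    [0,0,0],
    [0,0,0],
    [0,0,0],
    [0,0,0],
  ],
  gripper=[-1,-1,-1,-1,-1,-1,-1,-1],
)

```text
time: 44.75
tool_pos: [0.4737, 0.1813, 0.285]
ee_rot: [-3.141, 0.0, 1.571]
wrist_force: [-0.1, 0.2, -0.5]
width: 0.0436
finger_force: 30.0
```

Call:
play_rows(
  translation=[
    [0,0,0.05],
    [0,0,0.03],
    [0,0,0],
    [0,0,0],
  ],
  twist=[
    [0,0,0],
    [0,0,0],
    [0,0,0],
    [0,0,0],
  ],
  gripper=[-1,-1,-1,-1],
)

```text
time: 45.15
tool_pos: [0.4738, 0.1814, 0.2825]
ee_rot: [3.141, -0.0, 1.571]
wrist_force: [-0.5, 0.7, -0.9]
width: 0.0438
finger_force: 30.0
```

Call:
play_rows(
  translation=[
    [0,0,0.04],
    [0,0,0.02],
    [0,0,0],
    [0,0,0],
  ],
  twist=[
    [0,0,0],
    [0,0,0],
    [0,0,0],
    [0,0,0],
  ],
  gripper=[-1,-1,-1,-1],
)

```text
time: 45.55
tool_pos: [0.4738, 0.1814, 0.2802]
ee_rot: [3.141, -0.0, 1.571]
wrist_force: [-0.8, -0.7, 1.8]
width: 0.0435
finger_force: 30.0
```

Call:
play_rows(
  translation=[
    [0,0,0],
    [0,0,0],
    [0,0,0],
    [0,0,0],
    [0,0,0],
    [0,0,-0.4],
    [0,0,-0.8],
    [0,0,-0.8],
  ],
  twist=[
    [0,0,0],
    [0,0,0],
    [0,0,0],
    [0,0,0],
    [0,0,0],
    [0,0,0],
    [0,0,0],
    [0,0,0],
  ],
  gripper=[0,0.1,0.3,0.6,1,1,1,1],
)

```text
time: 46.35
tool_pos: [0.4735, 0.1813, 0.3597]
ee_rot: [-3.139, 0.001, 1.571]
wrist_force: [-0.3, -0.4, 0.2]
width: 0.0932
finger_force: 0.0
```

Call:
play_rows(
  translation=[
    [-0.4,0,-0.3],
    [-0.8,0.1,0],
    [-1,0.1,0],
    [-1,0.1,0],
    [-0.7,0.1,0.2],
    [-0.35,0,0.4],
    [0,0,0.4],
    [0,0,0],
  ],
  twist=[
    [0,0,0],
    [0,0,0],
    [0,0,0],
    [0,0,0],
    [0,0,0],
    [0,0,0],
    [0,0,0],
    [0,0,0],
  ],
  gripper=[1,1,1,1,1,1,1,1],
)

```text
time: 47.15
tool_pos: [0.4891, 0.0108, 0.3291]
ee_rot: [-3.136, -0.001, 1.569]
wrist_force: [0.4, -0.5, 0.2]
width: 0.094
finger_force: 0.0
```

```bash
python3 - <<'E'
from h import *
st();look('side',['spice_jar','salt_shaker']);look('scene',['spice_jar','salt_shaker','small_coaster'],'scA.png');look('wrist',['salt_shaker'],'wA.png')
b=cv2.imread('pics/wA.png');a=cv2.imread('pics/scA.png')[130:280,200:400]
cv2.imwrite('pics/cA.png',cv2.hconcat([cv2.resize(x,(400,300)) for x in(b,a)]))
E
```

```text
47.15 [0.4891 0.0108 0.3291] [-3.136e+00 -1.000e-03  1.569e+00] 0.094 0.0 [ 0.4 -0.5  0.2]
side spice_jar [([0.4772, 0.1815, 0.0145], 0.64), ([0.4701, 0.1862, 0.0108], 0.52)]
side salt_shaker [([0.4902, 0.0056, 0.0052], 0.56)]
scene spice_jar [([0.4743, 0.1849, 0.0135], 0.55)]
scene salt_shaker [([0.49, 0.0122, 0.0017], 0.85)]
scene small_coaster [([0.462, -0.2999, 0.0107], 0.96)]
wrist salt_shaker [([0.4897, 0.0073, -0.0015], 0.75)]
```

View pics/cA.png

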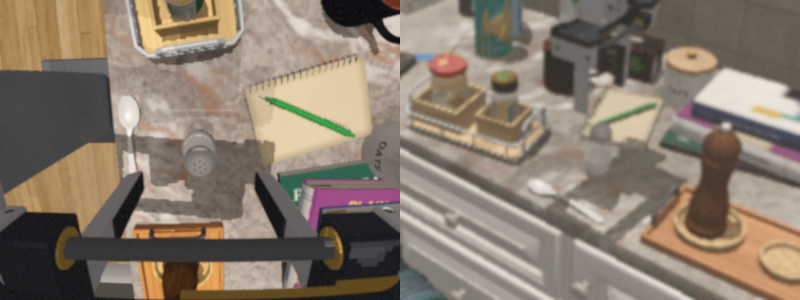

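The spice jar stands in the narrow bin (crop px (504,95)). The salt is at (199,160) in the wrist view, centred between the fingers, and the small coaster is empty.

Call:
play_rows(
  translation=[
    [-0.02,0,0.2],
    [0,0,0.5],
    [0,0,0.6],
    [0,0,0.5],
    [0,0,0.3],
    [0,0,0.12],
    [0,0,0],
    [0,0,0],
  ],
  twist=[
    [0,0,0],
    [0,0,0],
    [0,0,0],
    [0,0,0],
    [0,0,0],
    [0,0,0],
    [0,0,0],
    [0,0,0],
  ],
  gripper=[1,1,1,1,1,1,1,1],
)

```text
time: 48.4
tool_pos: [0.4902, 0.0105, 0.2438]
ee_rot: [3.14, 0.0, 1.571]
wrist_force: [0.6, 1.1, 0.8]
width: 0.0939
finger_force: 0.0
```

Call:
play_rows(
  translation=[
    [0,0,0],
    [0,0,0],
    [0,0,0],
    [0,0,0],
    [0,0,0],
    [0,0,0],
    [0,0,0],
    [0,0,0],
  ],
  twist=[
    [0,0,0],
    [0,0,0],
    [0,0,0],
    [0,0,0],
    [0,0,0],
    [0,0,0],
    [0,0,0],
    [0,0,0],
  ],
  gripper=[0.4,0.2,0.05,-0.1,-0.3,-1,-1,-1],
)

```text
time: 49.2
tool_pos: [0.4897, 0.0105, 0.2428]
ee_rot: [3.142, -0.0, 1.571]
wrist_force: [0.1, 0.1, -0.7]
width: 0.0368
finger_force: 29.6
```

Call:
play_rows(
  translation=[
    [0,0,-0.1],
    [0,0,-0.4],
    [0,0,-0.7],
    [0,0,-0.9],
    [0,0,-1],
    [0,0,-0.9],
    [0,0,-0.8],
    [0,0,-0.5],
  ],
  twist=[
    [0,0,0],
    [0,0,0],
    [0,0,0],
    [0,0,0],
    [0,0,0],
    [0,0,0],
    [0,0,0],
    [0,0,0],
  ],
  gripper=[-1,-1,-1,-1,-1,-1,-1,-1],
)

```text
time: 50.0
tool_pos: [0.4895, 0.0105, 0.4583]
ee_rot: [3.137, 0.0, 1.571]
wrist_force: [0.2, 0.2, -1.0]
width: 0.0364
finger_force: 29.6
```

Call:
play_rows(
  translation=[
    [-0.3,0,0],
    [-0.6,-0.09,0],
    [-0.9,-0.1,0],
    [-1,-0.1,0],
    [-1,-0.1,0],
    [-1,-0.1,0],
    [-1,-0.1,0],
    [-0.9,-0.1,0],
  ],
  twist=[
    [0,0,0],
    [0,0,0],
    [0,0,0],
    [0,0,0],
    [0,0,0],
    [0,0,0],
    [0,0,0],
    [0,0,0],
  ],
  gripper=[-1,-1,-1,-1,-1,-1,-1,-1],
)

```text
time: 50.8
tool_pos: [0.4612, -0.26, 0.4526]
ee_rot: [-3.139, -0.002, 1.569]
wrist_force: [0.9, 0.9, -0.6]
width: 0.0364
finger_force: 29.6
```

Call:
play_rows(
  translation=[
    [-0.7,0,0],
    [-0.38,0,0],
    [0,0,0.3],
    [0,0,0.6],
    [0,0,0.8],
    [0,0,0.6],
    [0,0,0.3],
    [0,0,0],
  ],
  twist=[
    [0,0,0],
    [0,0,0],
    [0,0,0],
    [0,0,0],
    [0,0,0],
    [0,0,0],
    [0,0,0],
    [0,0,0],
  ],
  gripper=[-1,-1,-1,-1,-1,-1,-1,-1],
)

```text
time: 51.6
tool_pos: [0.4618, -0.2993, 0.3478]
ee_rot: [-3.137, -0.004, 1.572]
wrist_force: [0.1, -0.7, -1.1]
width: 0.0365
finger_force: 29.6
```

```bash
python3 - <<'E'
from h import *
st();look('side',['salt_shaker','small_coaster','pepper_mill']);look('scene',['salt_shaker','small_coaster','pepper_mill']);look('wrist',['salt_shaker','small_coaster'])
E
```

```text
51.6 [ 0.4618 -0.2993  0.3478] [-3.137 -0.004  1.572] 0.0365 29.6 [ 0.1 -0.7 -1.1]
side salt_shaker [([0.4634, -0.3018, 0.1064], 0.46)]
side small_coaster [([0.4605, -0.303, 0.0093], 0.41)]
side pepper_mill [([0.4568, 0.6218, -0.0015], 0.72), ([0.4586, -0.1891, 0.0166], 0.54)]
scene salt_shaker [([0.464, -0.298, 0.11], 0.6)]
scene small_coaster [([0.4611, -0.2997, 0.0105], 0.68)]
scene pepper_mill [([0.4565, -0.1885, 0.0152], 0.57)]
wrist salt_shaker [([0.461, -0.3023, 0.1076], 0.55)]
wrist small_coaster [([0.4648, -0.3005, 0.0065], 0.82)]
```

Call:
play_rows(
  translation=[
    [0,0,0.2],
    [0,0,0.4],
    [0,0,0.5],
    [0,0,0.4],
    [0,0,0.3],
    [0,0,0.2],
    [0,0,0.08],
    [0,0,0],
  ],
  twist=[
    [0,0,0],
    [0,0,0],
    [0,0,0],
    [0,0,0],
    [0,0,0],
    [0,0,0],
    [0,0,0],
    [0,0,0],
  ],
  gripper=[-1,-1,-1,-1,-1,-1,-1,-1],
)

```text
time: 52.95
tool_pos: [0.4622, -0.3007, 0.2675]
ee_rot: [-3.141, -0.0, 1.571]
wrist_force: [-0.7, 0.6, -1.3]
width: 0.0365
finger_force: 29.6
```

Call:
play_rows(
  translation=[
    [0,0,0.05],
    [0,0,0.02],
    [0,0,0],
    [0,0,0],
  ],
  twist=[
    [0,0,0],
    [0,0,0],
    [0,0,0],
    [0,0,0],
  ],
  gripper=[-1,-1,-1,-1],
)

```text
time: 53.35
tool_pos: [0.4622, -0.3007, 0.2652]
ee_rot: [3.141, 0.0, 1.571]
wrist_force: [0.2, 1.1, -0.1]
width: 0.0363
finger_force: 29.6
```

Call:
play_rows(
  translation=[
    [0,0,0.07],
    [0,0,0.05],
    [0,0,0],
    [0,0,0],
  ],
  twist=[
    [0,0,0],
    [0,0,0],
    [0,0,0],
    [0,0,0],
  ],
  gripper=[-1,-1,-1,-1],
)

```text
time: 53.75
tool_pos: [0.4621, -0.3006, 0.2598]
ee_rot: [-3.141, -0.0, 1.571]
wrist_force: [-0.1, 0.2, -2.0]
width: 0.0368
finger_force: 29.6
```

```bash
python3 - <<'E'
from h import *
st();b=robot.snapshot('wrist')[80:330,100:420];a=robot.snapshot('scene')[200:290,330:450]
cv2.imwrite('pics/cB.png',cv2.hconcat([cv2.resize(x,(400,300)) for x in(b,a)])[:,:,::-1])
E
```

```text
53.75 [ 0.4621 -0.3006  0.2598] [-3.141 -0.     1.571] 0.0368 29.6 [-0.1  0.2 -2. ]
```

View pics/cB.png

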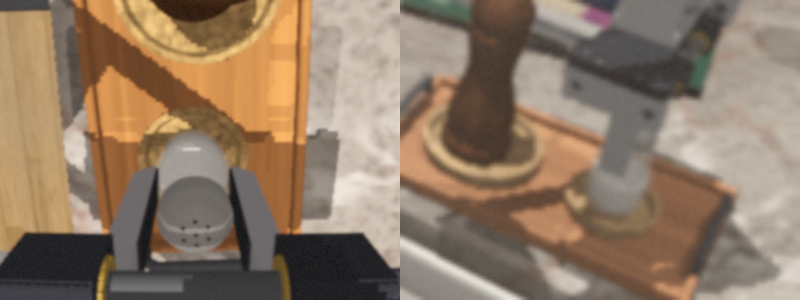

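The salt is inside the small coaster's ring (left crop px (195,150), right (617,195)) with no side force. The last 4 mm go slowly.

Call:
play_rows(
  translation=[
    [0,0,0.05],
    [0,0,0.03],
    [0,0,0],
    [0,0,0],
  ],
  twist=[
    [0,0,0],
    [0,0,0],
    [0,0,0],
    [0,0,0],
  ],
  gripper=[-1,-1,-1,-1],
)

```text
time: 54.25
tool_pos: [0.4621, -0.3007, 0.2568]
ee_rot: [-3.142, -0.0, 1.571]
wrist_force: [0.3, -0.9, -1.0]
width: 0.0363
finger_force: 29.6
```

Call:
play_rows(
  translation=[
    [0,0,0.02],
    [0,0,0.02],
    [0,0,0],
    [0,0,0],
  ],
  twist=[
    [0,0,0],
    [0,0,0],
    [0,0,0],
    [0,0,0],
  ],
  gripper=[-1,-1,-1,-1],
)

```text
time: 54.65
tool_pos: [0.4622, -0.3007, 0.2557]
ee_rot: [3.141, 0.0, 1.571]
wrist_force: [-0.3, -0.1, 2.7]
width: 0.0365
finger_force: 29.8
```

Contact; releasing and withdrawing.

Call:
play_rows(
  translation=[
    [0,0,0],
    [0,0,0],
    [0,0,0],
    [0,0,0],
    [0,0,0],
    [0,0,-0.3],
    [0,0,-0.6],
    [0,0,-0.9],
  ],
  twist=[
    [0,0,0],
    [0,0,0],
    [0,0,0],
    [0,0,0],
    [0,0,0],
    [0,0,0],
    [0,0,0],
    [0,0,0],
  ],
  gripper=[-0.1,0,0.3,0.6,1,1,1,1],
)

```text
time: 55.45
tool_pos: [0.4617, -0.3003, 0.3265]
ee_rot: [-3.138, -0.003, 1.571]
wrist_force: [0.6, 0.4, -0.7]
width: 0.0914
finger_force: 0.0
```

Call:
play_rows(
  translation=[
    [0,0,-0.9],
    [0,0,-0.9],
    [0,0,-0.9],
    [0.4,-0.3,-0.4],
    [0.8,-0.6,0],
    [0.8,-0.6,0],
    [0.4,-0.3,0],
    [0,0,0],
  ],
  twist=[
    [0,0,0],
    [0,0,0],
    [0,0,0],
    [0,0,0],
    [0,0,0],
    [0,0,0],
    [0,0,0],
    [0,0,0],
  ],
  gripper=[1,1,1,1,1,1,1,1],
)

```text
time: 56.25
tool_pos: [0.3888, -0.2029, 0.4533]
ee_rot: [3.139, 0.002, 1.572]
wrist_force: [0.1, -0.0, -0.5]
width: 0.0943
finger_force: 0.0
```

```bash
python3 - <<'E'
from h import *
st();look('side',T[:4],'sC.png');look('scene',T[:4]+['teaspoon'],'scC.png')
a=cv2.imread('pics/sC.png')[90:240,180:380];b=cv2.imread('pics/scC.png')[130:295,200:420]
cv2.imwrite('pics/cC.png',cv2.hconcat([cv2.resize(x,(400,300)) for x in(a,b)]))
E
```

```text
56.25 [ 0.3888 -0.2029  0.4533] [3.139e+00 2.000e-03 1.572e+00] 0.0943 0.0 [ 0.1 -0.  -0.5]
side pepper_mill [([0.4597, 0.6214, -0.0003], 0.86), ([0.4611, -0.1862, 0.0145], 0.7), ([0.4644, -0.3031, 0.0152], 0.48)]
side salt_shaker [([0.4633, -0.3034, 0.0148], 0.68)]
side spread_jar [([0.46, 0.2906, 0.0153], 0.94)]
side spice_jar [([0.4761, 0.1811, 0.016], 0.47)]
scene pepper_mill [([0.4566, -0.19, 0.0131], 0.97), ([0.4557, 0.6227, -0.0029], 0.47)]
scene salt_shaker [([0.4615, -0.2959, 0.0136], 0.79)]
scene spread_jar [([0.4555, 0.2884, 0.0141], 0.93), ([0.465, -0.2505, 0.0003], 0.51)]
scene spice_jar [([0.4768, 0.1827, 0.0184], 0.6)]
scene teaspoon [([0.391, 0.0062, -0.0029], 0.41)]
```

View pics/cC.png

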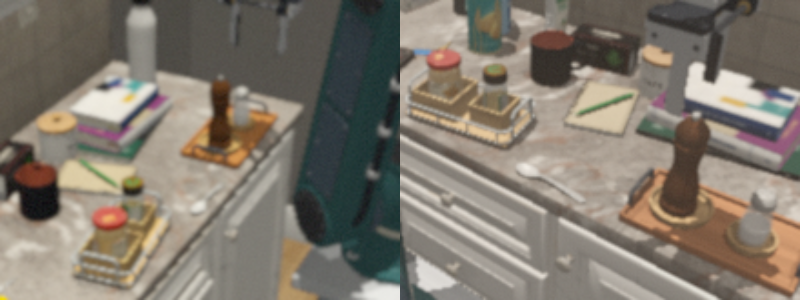

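All four stand upright in their places: the mill at crop px (685,170), the salt at (760,220), the wide jar at (443,80) and the spice jar at (495,90). The spoon is untouched at (550,182). Handing in.

```bash
python3 -c "
from bench import robot
print(robot.close_job())"
```

```text
the job is handed in; nothing more can be done
None
```

The job is handed in at about 57 s of the 112 s: the last pictures show the mill and salt upright in the large and small coasters, the wide jar and spice jar upright in the wide and narrow bins, and the teaspoon where it lay.

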